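# Sort the pin tubes into the carousel and present the yellow pot

## Robot

A 6-joint arm with a two-finger parallel gripper is mounted at the origin on a cart in front of the work surface, level with it; the furniture and walls round the work are solid. World frame = base frame: x ahead of the robot, y to its left, z up, the work surface at z = 0. Lengths are in m, angles in degrees, forces in N, time in s.
With the tool pointing down it reaches from about 0.3 to 0.75 m from the base axis. Payload 8.5 kg.
Tool frame: the origin (TCP) lies between the finger pads, 19 mm behind the fingertips; this is the grasp point; z points along the fingers, y is the line along which they close (so a half turn about z gives the same grasp; the last joint's range is limited). The gripper opens to 88 mm and grips with 3 to 60 N. Pads are 18 mm wide; open, the fingers measure 123 mm over their backs; the gripper's body (75 mm by 187 mm) begins 45 mm behind the grasp point.
Start: joints at [-82.638, 21.807, 74.336, -0, 83.858, -12.336], TCP at [0.185, -0.518, 0.257] pointing down, gripper open.
Joint ranges: [-178.18, 178.18], [-50.72, 133.34], [12.68, 142.11], [-81.47, 261.47], [9.98, 163.14], [-165.26, 165.26]. Speed limits (degrees/s): [136.94, 136.94, 180, 180, 180, 180].

## Interface

Orientations are given as [roll, pitch, yaw] about the fixed x, y, z axes, in that order (R = Rz(yaw) Ry(pitch) Rx(roll)).
In Python, from workcell import arm, eyes, regions_of gives the robot as it stands. The module is installed in compiled form; this text tells all that it offers.
- The arm moves only by the tool step_arm, never from a script. Its argument "motion" is text: rows parted by semicolons, each of 7 numbers parted by spaces: the turn, a rotation vector about the tool's x, y, z in rad, then the shift along the tool's x, y, z in mm, then the closure in counts, from 0 (fully open) to 255 (shut). In form: wx wy wz x y z claw; .... A call has 1 to 10 rows; each row shifts and turns the commanded pose from where the row before left it, along the tool's axes as they then stand; what a row does not reach is not made up. A row lasts 1/10 s, in which the tool goes at most 50 mm and 8.59 degrees, less where a joint would pass 70% of its speed; a pose out of reach is approached as far as the arm can. A call with a gripper value outside its range is refused whole. The fingers move at their own pace and stop on an object; "grip_force" is the grip in N (left out, the last holds). Time passes only in rows, so rows that do not move let the fingers close. It gives the time, the measured TCP pose, the force, the opening and the grip force at its end, in the units of the state.
- arm.observe(): the state, without advancing time (a new reading comes with each control period).
- eyes.snapshot(name): name is "scene" or "top" or "wrist"; returns (picture, depth): 384x512x3 uint8, red, green, blue; 384x512 float32, m along the optical axis (not along the pixel's ray), 0 where there is no reading.
- eyes.calibration(name): a dict with "intrinsics" (3x3 intrinsics, pixels), "R" (3x3) and "t" (3): a world point X has camera coordinates R X + t. Camera axes: x right, y down, z forward; pixel columns grow to the right and rows downward; lengths in m; the calibration is good to about 2 mm. A picture is of the moment at which its call begins: read the wrist's pose just before it. calibration takes no time and is no camera call; for the wrist camera it gives the pose at the moment of the call.
- arm.hand_in(): hands the job in; it is judged then, once.
Trained networks look in the newest picture that a camera, given by its name, has taken for a name from the list of things; names that differ only in an ending like _2 or _b are one class to them, and where a whole thing is asked for, a point or a joint stands for the part that bears it (a point fixed in the world has none). Each returns a list of dicts, best first, with "confidence" (0 to 1); they miss things now and then, are a little off and sometimes report something else, mostly with a low value. They report only what shows in the picture. A call takes as long as a camera call. They do not tell look-alikes from the thing itself.
- regions_of(camera, thing): "mask" (384x512 bool, what is visible of it) and "extent" ([left, top, right, bottom] in pixels, round what is visible of it).
The state is a dict: "t": time; "qpos": joint angles; "qvel": joint speeds; "effort": joint torques, N m; "tool_pos": TCP position; "eef_rot": TCP orientation; "force": force on the tool from outside, world axes, zero at the start; "wrist_torque": the same for the moment, N m; "width": finger opening in m; "gripper_force": force on a finger pad.
Only numpy, scipy, OpenCV 4.12 (cv2) and the standard library are available. Lean on these libraries where they do the work, as an engineer would, in place of code of your own. Each camera call takes 0.05 s, during which the arm holds its last target. There are 200 camera calls.

## Task

Stand the red-capped tube in the red pot of the carousel and the blue-capped tube in the blue pot, caps up, and let go of them. Then take the carousel by its upright black grip post and turn it until the yellow pot squarely faces the front, over the white arrow on the carousel's fixed foot. Finish still gripping the post firmly, holding the carousel still with the yellow pot at the front; leave the mug, the glue bottle and the wax tin where they stand.

Things in the scene. Friction and masses are not known exactly. Their poses are not given: they have to be found in the camera images.
- carousel_foot: fixed black round foot of the carousel, 196 mm across, 18 mm high. Origin: on the carousel's vertical turning axis, at bench height. Its own -x direction is the front: there a black tongue (40 mm wide, reaching 180 mm from the axis, 8 mm high) carries a white arrow pointing at the disc. The front looks towards the robot, up to 0.35 rad off
- carousel (a joint): angle of the disc (aluminium, 260 mm diameter, top 30 mm above the bench) on its foot, rad, growing counterclockwise seen from above; 0 or 2 pi: yellow pot at the front. Starts 0.9 to 5.38, stops at -0.8 and 7.08: it can be turned to the front either way. Stiff bearing (0.12 N m), no spring: stays where left. Pots, post and a black hub (78 mm high) are fixed to the disc
- yellow_pot (a point): point at the centre of the inner floor of the yellow pot, 75 mm from the carousel's axis; must face the front. Counterclockwise from above, 90 degrees apart: yellow, red, green, blue; yellow and green stay empty. Open round pot, outside 52 mm at the rim, inside 46 mm there and 41 mm at the floor. The floor is 34 mm above the bench (rim 70 mm above it)
- red_pot (a point): point at the centre of the inner floor of the red pot, 75 mm from the carousel's axis. Open round pot, outside 52 mm at the rim, inside 46 mm there and 41 mm at the floor. The floor is 34 mm above the bench (rim 70 mm above it)
- blue_pot (a point): point at the centre of the inner floor of the blue pot, 75 mm from the carousel's axis. Open round pot, outside 52 mm at the rim, inside 46 mm there and 41 mm at the floor. The floor is 34 mm above the bench (rim 70 mm above it)
- grip_post: black rubber grip sleeve, round, upright, 18 mm in diameter, from 78 to 125 mm above the bench, turning freely on a fixed 10 mm steel stem; 115 mm from the carousel's axis, halfway in angle between the yellow and the red pot; the tallest part of the carousel. Origin: centre of the sleeve's underside
- grip_top (a point): centre of the top of the grip sleeve, 115 mm from the carousel's axis, 125 mm above the bench
- red_tube: loose clear plastic tube of brass pins with a red cap, standing upright on the bench left of the carousel; 70 mm tall, 26 mm diameter, cap the top 26 mm, 28 to 56 g. Origin: centre of its underside; z up along the tube. The two tubes swap places from start to start
- blue_tube: loose clear plastic tube of brass pins with a blue cap, standing upright on the bench left of the carousel; 70 mm tall, 26 mm diameter, cap the top 26 mm, 28 to 56 g. Origin: centre of its underside; z up along the tube. The two tubes swap places from start to start
- coffee_mug: white mug, 83x115x86 mm, loose; bystander at the left. Origin: centre of underside
- glue_bottle: orange glue bottle, 67 mm diameter, 202 mm tall, loose; bystander at the right. Origin: centre of underside
- wax_tin: round blue tin, 95 mm diameter, 38 mm high, loose; bystander behind and left of the carousel. Origin: centre of underside
Mind the look-alikes: they are no part of the job. What is shaped like the red_tube but green or grey is not meant.

How it is judged:
By the outcome, as a careful person would: the job done as asked, in the order asked, and still so for the second after the job is handed in, while the arm keeps its last pose, push and grip.
It also fails if it takes over 67 s, if anything falls off the work surface, if the arm or the gripper's body presses on something with over 40 N, if the wrist force passes 120 N, or if a joint passes its speed limit or range.

## Working session

There is one attempt and no reset: what is moved stays moved. The work goes in short steps, Python scripts to look and compute and a tool call to move; the robot and the scene stay as the last step left them, time stands still between calls to the robot, and variables do not carry over. Pictures are saved under pics/ and viewed, at most 10 in all, crops included, and the job is handed in when it is done.

Besides the shell and the picture viewer there is one more tool, called as name(argument=value, ...) on one line, values as JSON. step_arm: Moves the arm, as the interface text tells. Its arguments: {"type":"object","properties":{"motion":{"type":"string"},"grip_force":{"type":"number"}},"required":["motion"]}

```bash
mkdir -p pics
cat > h.py <<'E'
import numpy as np, cv2
from workcell import arm, eyes, regions_of
def cloud(name, depth):
    c=eyes.calibration(name); K=np.array(c["intrinsics"]); R=np.array(c["R"]); t=np.array(c["t"])
    v,u=np.mgrid[:384,:512]
    P=np.stack([(u-K[0,2])/K[0,0]*depth,(v-K[1,2])/K[1,1]*depth,depth],-1)
    W=(P-t)@R
    W[depth<=0]=np.nan
    return W
def save(n,im,scale=1.5):
    cv2.imwrite('pics/'+n,cv2.resize(im[:,:,::-1],None,fx=scale,fy=scale,interpolation=cv2.INTER_CUBIC))
E
python3 - <<'E'
from h import *
s=arm.observe(); print({k:np.round(v,3) for k,v in s.items()})
a,da=eyes.snapshot("scene"); 
things=["red_tube","blue_tube","red_pot","blue_pot","yellow_pot","grip_post","carousel_foot"]
b,db=eyes.snapshot("top")
save('top1.png',b); save('scene1.png',a)
np.savez('t1.npz',b=b,db=db,a=a,da=da)
W=cloud("top",db)
for th in things:
    for r in regions_of("top",th)[:4]:
        m=r["mask"]; p=W[m]; p=p[~np.isnan(p[:,0])]
        zt=np.percentile(p[:,2],95); q=p[p[:,2]>zt-.008]
        print(th,round(r["confidence"],2),np.round(r["extent"]),"top",np.round((q.min(0)+q.max(0))/2,3),"mean",np.round(p.mean(0),3),"ext",np.round(np.ptp(q,axis=0),3))
E
```

```text
{'t': np.float64(0.0), 'qpos': array([-8.2639e+01,  2.1839e+01,  7.4382e+01, -1.0000e-03,  8.3856e+01,
       -1.2336e+01]), 'qvel': array([-0.051, -0.023,  0.158,  0.068, -0.063,  0.058]), 'effort': array([-3.0000e-03, -4.3793e+01, -2.2455e+01,  7.1000e-02,  3.5000e-02,
       -0.0000e+00]), 'tool_pos': array([ 0.185, -0.518,  0.257]), 'eef_rot': array([-1.79924e+02, -1.50000e-02,  1.96970e+01]), 'force': array([-0.106, -0.034, -0.906]), 'wrist_torque': array([-0.013, -0.064, -0.072]), 'gripper_force': np.float64(0.0), 'width': np.float64(0.088)}
red_tube 0.66 [204. 151. 272. 217.] top [0.557 0.085 0.095] mean [0.554 0.084 0.033] ext [0.197 0.199 0.071]
red_tube 0.65 [161. 185. 170. 192.] top [0.518 0.349 0.071] mean [0.517 0.346 0.061] ext [0.023 0.024 0.01 ]
red_tube 0.6 [179. 168. 184. 172.] top [0.59  0.297 0.071] mean [0.589 0.298 0.062] ext [0.023 0.023 0.009]
red_tube 0.51 [152. 163. 165. 173.] top [0.594 0.384 0.071] mean [0.593 0.383 0.053] ext [0.02  0.025 0.009]
blue_tube 0.5 [169. 209. 175. 209.] top [0.445 0.32  0.071] mean [0.444 0.318 0.064] ext [0.015 0.019 0.01 ]
re
[... 180 characters left out ...]
084 0.033] ext [0.197 0.199 0.071]
yellow_pot 0.68 [202. 148. 268. 220.] top [0.557 0.085 0.095] mean [0.555 0.084 0.033] ext [0.197 0.199 0.071]
yellow_pot 0.46 [167. 205. 175. 213.] top [0.445 0.322 0.072] mean [0.444 0.32  0.065] ext [0.022 0.023 0.011]
yellow_pot 0.28 [202. 149. 272. 231.] top [0.557 0.085 0.095] mean [0.549 0.086 0.032] ext [0.197 0.199 0.072]
grip_post 0.62 [202. 147. 269. 217.] top [0.557 0.085 0.095] mean [0.553 0.084 0.032] ext [0.197 0.199 0.072]
grip_post 0.59 [122. 230. 154. 250.] top [0.333 0.438 0.086] mean [0.334 0.439 0.046] ext [0.076 0.093 0.018]
carousel_foot 0.9 [206. 150. 271. 230.] top [0.557 0.085 0.095] mean [0.548 0.085 0.032] ext [0.197 0.199 0.072]
```

Run:
```python
from h import *
d=np.load('t1.npz'); save('top_crop.png',d['b'][130:265,115:285],4.4)
W=cloud("top",d['db']); b=d['b'].astype(int)
hsv=cv2.cvtColor(d['b'],cv2.COLOR_RGB2HSV)
for n,(u,v) in dict(a=(165,188),b=(181,170),c=(158,167),d=(171,209)).items():
    print(n,[tuple(hsv[v+j,u+i]) for i in(-1,0,1) for j in (0,1)])
# carousel tall points
m=(W[...,2]>.1)&(np.hypot(W[...,0]-.557,W[...,1]-.085)<.16)
v,u=np.nonzero(m);print(np.round(np.c_[u,v,W[m]],3)[:30])
m=(np.abs(W[...,2]-.030)<.006)&(np.hypot(W[...,0]-.557,W[...,1]-.085)<.16)
p=W[m];
from scipy.spatial import ConvexHull
h=p[ConvexHull(p[:,:2]).vertices][:,:2]
(c,r)=cv2.minEnclosingCircle(h.astype(np.float32));print(c,r)
A=np.c_[2*h,np.ones(len(h))];x=np.linalg.lstsq(A,(h**2).sum(1),rcond=None)[0];print(x[:2],np.sqrt(x[2]+x[:2]@x[:2]))
```

```text
a [(np.uint8(67), np.uint8(164), np.uint8(166)), (np.uint8(67), np.uint8(163), np.uint8(164)), (np.uint8(67), np.uint8(164), np.uint8(169)), (np.uint8(67), np.uint8(164), np.uint8(165)), (np.uint8(67), np.uint8(168), np.uint8(155)), (np.uint8(67), np.uint8(168), np.uint8(167))]
b [(np.uint8(1), np.uint8(207), np.uint8(196)), (np.uint8(1), np.uint8(203), np.uint8(192)), (np.uint8(1), np.uint8(200), np.uint8(166)), (np.uint8(0), np.uint8(210), np.uint8(148)), (np.uint8(7), np.uint8(72), np.uint8(110)), (np.uint8(4), np.uint8(70), np.uint8(106))]
c [(np.uint8(67), np.uint8(172), np.uint8(159)), (np.uint8(67), np.uint8(170), np.uint8(170)), (np.uint8(62), np.uint8(118), np.uint8(132)), (np.uint8(67), np.uint8(171), np.uint8(145)), (np.uint8(25), np.uint8(30), np.uint8(109)), (np.uint8(55), np.uint8(68), np.uint8(86))]
d [(np.uint8(108), np.uint8(187), np.uint8(185)), (np.uint8(109), np.uint8(187), np.uint8(185)), (np.uint8(109), np.uint8(187), np.uint8(187)), (np.uint8(108), np.uint8(188), np.uint8(189)), (np.uint8(108), np.uint8(195), np.uint8(191)), (np.uint8(108), np.uint8(191), np.ui
[... 521 characters left out ...]
.75e-01 1.23e-01]
 [2.10e+02 1.98e+02 4.85e-01 1.71e-01 1.23e-01]
 [2.11e+02 1.98e+02 4.86e-01 1.68e-01 1.18e-01]
 [2.12e+02 1.98e+02 4.87e-01 1.66e-01 1.04e-01]
 [2.07e+02 1.99e+02 4.81e-01 1.82e-01 1.25e-01]
 [2.08e+02 1.99e+02 4.82e-01 1.79e-01 1.22e-01]
 [2.09e+02 1.99e+02 4.82e-01 1.75e-01 1.21e-01]
 [2.10e+02 1.99e+02 4.82e-01 1.71e-01 1.25e-01]
 [2.11e+02 1.99e+02 4.82e-01 1.68e-01 1.19e-01]
 [2.08e+02 2.00e+02 4.78e-01 1.77e-01 1.30e-01]
 [2.09e+02 2.00e+02 4.79e-01 1.75e-01 1.18e-01]
 [2.10e+02 2.00e+02 4.78e-01 1.71e-01 1.21e-01]
 [2.11e+02 2.00e+02 4.79e-01 1.69e-01 1.14e-01]]
(0.5559232234954834, 0.08461582660675049) 0.12960870563983917
[0.55576729 0.08438027] 0.12854286351304667
```

View pics/top_crop.png

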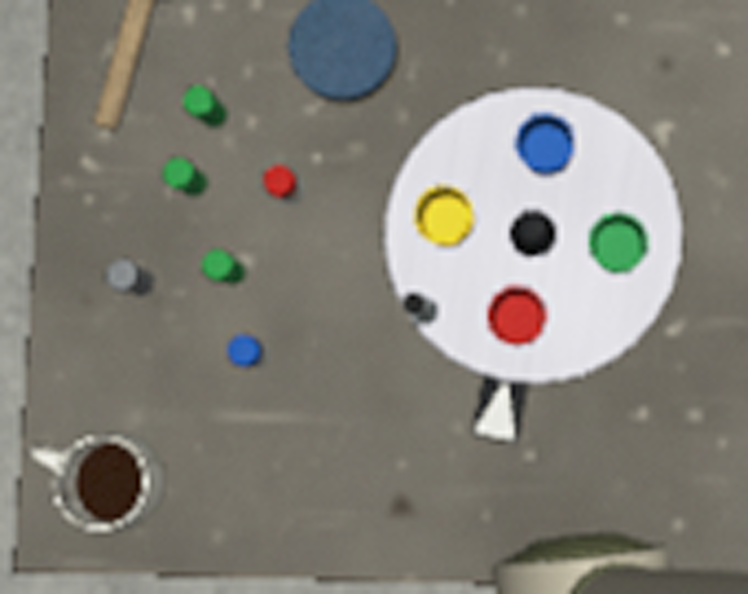

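View pics/scene1.png

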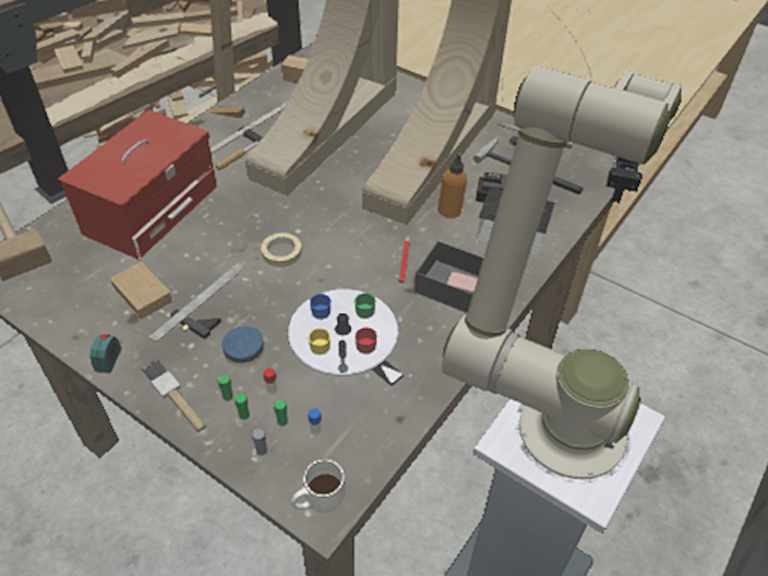

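The top crop shows the carousel: axis (533,235), yellow pot (445,217), red pot (517,315), blue pot (545,143), post (415,303), white arrow (497,412). The scene picture agrees.

Tube candidates in the crop:
- Green, three of them: (200,102), (182,174) and (220,266). These are look-alikes.
- Grey: (124,275). Also a look-alike.
- Red cap: (279,181). This is the red_tube, confirmed by hue 1.
- Blue cap: (244,350). This is the blue_tube, confirmed by hue 108.

Both targets have z ≈ 0.071, which matches the 70 mm tube height. I'll turn the tool to yaw 90 first.

step_arm(motion="0 0 -0.1363 0 0 0 75;0 0 -0.1363 0 0 0 75;0 0 -0.1363 0 0 0 75;0 0 -0.1363 0 0 0 75;0 0 -0.1363 0 0 0 75;0 0 -0.1363 0 0 0 75;0 0 -0.1363 0 0 0 75;0 0 -0.1363 0 0 0 75;0 0 -0.1363 0 0 0 75;0 0 0 10 5 0 75", grip_force=15)

```text
t: 1.45
tool_pos: [0.1901, -0.5081, 0.2572]
eef_rot: [-180.0, 0.0, 90.0]
force: [-0.9, 0.7, -0.4]
width: 0.0624
gripper_force: 0.0
```

step_arm(motion="0 0 0 40 20 0 75;0 0 0 42 21 0 75;0 0 0 42 21 0 75;0 0 0 42 21 0 75;0 0 0 42 21 0 75;0 0 0 42 21 0 75;0 0 0 42 21 0 75;0 0 0 42 21 0 75;0 0 0 42 21 0 75;0 0 0 42 21 0 75")

```text
t: 2.45
tool_pos: [0.3996, -0.0874, 0.2577]
eef_rot: [180.0, 0.0, 89.7]
force: [0.3, -0.8, -0.1]
width: 0.0622
gripper_force: 0.0
```

Run:
```python
from h import *
d=np.load('t1.npz'); W=cloud("top",d['db']); hsv=cv2.cvtColor(d['b'],cv2.COLOR_RGB2HSV).astype(int)
H,S,V=hsv[...,0],hsv[...,1],hsv[...,2]
ax=np.array([.5557,.0845]); rr=np.hypot(W[...,0]-ax[0],W[...,1]-ax[1])
hs=dict(yellow=(20,35),red=(-10,8),green=(55,85),blue=(100,120))
off=dict(yellow=0,red=90,green=180,blue=270)
for n,(a,b) in hs.items():
    HH=np.where(H>170,H-180,H)
    m=(HH>=a)&(HH<=b)&(S>120)&(V>60)&(rr<.12)
    v,u=np.nonzero(m); p=W[m]
    f=p[:,2]<.042
    c=(p[:,:2].min(0)+p[:,:2].max(0))/2; cf=np.median(p[f],axis=0)
    rel=c-ax; print(n,m.sum(),f.sum(),np.round(c,4),np.round(cf,3),"r",np.round(np.hypot(*rel),4),"ang-off",np.round((np.degrees(np.arctan2(rel[1],rel[0]))-off[n])%360,2))
m=(V>200)&(S<40)&(np.abs(W[...,2]-.008)<.006)&(rr<.19)&(rr>.131)
p=W[m]; print("arrow",m.sum(),p.mean(0).round(3),np.degrees(np.arctan2(p[:,1].mean()-ax[1],p[:,0].mean()-ax[0])))
m=(rr<.19)&(rr>.135)&(np.abs(W[...,2]-.008)<.004)
p=W[m]; print("tongue",m.sum(),p.mean(0).round(3),np.degrees(np.arctan2(p[:,1].mean()-ax[1],p[:,0].mean()-ax[0])))
```

```text
yellow 132 94 [0.564 0.163] [0.567 0.161 0.033] r 0.0789 ang-off 84.0
red 124 93 [0.4805 0.0957] [0.483 0.094 0.034] r 0.076 ang-off 81.51
green 119 95 [0.5457 0.0117] [0.548 0.011 0.033] r 0.0735 ang-off 82.2
blue 118 88 [0.6284 0.0769] [0.633 0.076 0.033] r 0.0731 ang-off 84.03
arrow 49 [0.396 0.111 0.009] 170.669284789988
tongue 438 [0.525 0.086 0.006] 177.8510075479072
```

step_arm(motion="0 0 0 42 21 0 75;0 0 0 42 21 0 75;0 0 0 42 21 0 75;0 0 0 42 21 0 75;0 0 0 42 21 0 75;0 0 0 42 21 0 75;0 0 0 42 21 10 75;0 0 0 42 21 20 75;0 0 0 42 20 20 75;0 0 0 7 2 7 75")

```text
t: 3.45
tool_pos: [0.5884, 0.2976, 0.1978]
eef_rot: [-179.8, 0.0, 90.0]
force: [-1.3, -0.6, -0.9]
width: 0.0621
gripper_force: 0.0
```

Run:
```python
from h import *
s=arm.observe(); print(np.round(s['tool_pos'],4))
im,dp=eyes.snapshot("wrist"); W=cloud("wrist",dp); save('w1.png',im,1.2)
hsv=cv2.cvtColor(im,cv2.COLOR_RGB2HSV).astype(int);H,S=hsv[...,0],hsv[...,1]
for n,h in dict(red=(H<8)|(H>172),blue=(H>100)&(H<120),green=(H>55)&(H<80)).items():
    m=(h&(S>110)&(W[...,2]>.045)&(W[...,2]<.085)).astype(np.uint8)
    k,l,st,c=cv2.connectedComponentsWithStats(m)
    for i in range(1,k):
        if st[i,4]>100:
            p=W[(l==i)&(W[...,2]>.066)]
            if len(p)>30: print(n,st[i,4],c[i].round(),((p.min(0)+p.max(0))/2).round(4),np.ptp(p,axis=0).round(3))
```

```text
[0.5884 0.2976 0.1978]
red 640 [257. 177.] [0.5888 0.303  0.0686] [0.025 0.024 0.005]
red 511 [174. 331.] [0.4893 0.1123 0.0685] [0.028 0.02  0.005]
blue 854 [105. 154.] [0.4443 0.3253 0.0685] [0.024 0.024 0.005]
green 678 [262.  83.] [0.5925 0.3877 0.0686] [0.023 0.024 0.005]
green 794 [330. 100.] [0.6545 0.3738 0.0685] [0.025 0.025 0.005]
green 729 [178. 126.] [0.5158 0.3507 0.0685] [0.024 0.025 0.005]
```

step_arm(motion="0 0 0 3 0 35 75;0 0 0 0 0 40 75;0 0 0 0 0 35 75;0 0 0 0 0 20 75;0 0 0 0 0 6 75;0 0 0 0 0 0 75;0 0 0 0 0 0 180;0 0 0 0 0 0 180;0 0 0 0 0 0 180;0 0 0 0 0 0 180", grip_force=15)

```text
t: 4.5
tool_pos: [0.5891, 0.2968, 0.0658]
eef_rot: [179.9, -0.0, 90.0]
force: [0.8, -0.1, 0.3]
width: 0.0324
gripper_force: 0.0
```

step_arm(motion="0 0 0 3 0 2 255;0 0 0 0 0 0 255;0 0 0 0 0 0 255;0 0 0 0 0 0 255", grip_force=15)

```text
t: 4.9
tool_pos: [0.5897, 0.2997, 0.064]
eef_rot: [179.9, -0.0, 90.0]
force: [0.9, -2.0, 5.6]
width: 0.0259
gripper_force: 15.0
```

step_arm(motion="0 0 0 0 0 -20 255;0 0 0 0 0 -40 255;0 0 0 0 0 -45 255;0 0 0 -20 -10 -40 255;0 0 0 -35 -19 -6 255;0 0 0 -40 -21 0 255;0 0 0 -40 -21 0 255;0 0 0 -40 -21 0 255;0 0 0 -25 -15 0 255;0 0 0 -5 -2 0 255")

```text
t: 5.9
tool_pos: [0.4786, 0.0931, 0.2143]
eef_rot: [-180.0, 0.0, 89.8]
force: [-0.0, 0.7, -0.1]
width: 0.0257
gripper_force: 15.0
```

```bash
cat > pots.py <<'E'
from h import *
import sys
s=arm.observe(); print(np.round(s['tool_pos'],4),np.round(s['eef_rot'],2),s['width'],np.round(s['force'],1))
im,dp=eyes.snapshot("wrist"); W=cloud("wrist",dp); save(sys.argv[1],im,1.2); np.savez('w.npz',im=im,dp=dp,W=W)
hsv=cv2.cvtColor(im,cv2.COLOR_RGB2HSV).astype(int);H,S,V=hsv[...,0],hsv[...,1],hsv[...,2]
for n,h in dict(red=(H<8)|(H>172),blue=(H>100)&(H<120),green=(H>55)&(H<85),yellow=(H>20)&(H<35)).items():
    m=(h&(S>100)&(V>40)&(np.hypot(W[...,0]-.555,W[...,1]-.086)<.125)).astype(np.uint8)
    k,l,st,c=cv2.connectedComponentsWithStats(m)
    for i in range(1,k):
        if st[i,4]>150:
            p=W[l==i]; rim=p[np.abs(p[:,2]-.069)<.005]; fl=p[(p[:,2]<.038)]
            for q,t in((rim,'rim'),(fl,'floor')):
                if len(q)>30:
                    (c0,r)=cv2.minEnclosingCircle(q[:,:2].astype(np.float32)); print(n,t,c[i].round(),len(q),np.round(c0,4),round(r,4))
E
python3 pots.py w2.png
```

```text
[0.4786 0.0931 0.2143] [-1.7997e+02  1.0000e-02  8.9840e+01] 0.025671710525465973 [-0.   0.7 -0.1]
red rim [257. 174.] 367 [0.4805 0.0978] 0.0255
red floor [257. 174.] 994 [0.4803 0.0966] 0.0211
blue rim [397. 191.] 614 [0.6287 0.0785] 0.0261
blue floor [397. 191.] 601 [0.6281 0.0791] 0.0231
green rim [318. 235.] 142 [0.5507 0.0274] 0.0202
green floor [318. 235.] 293 [0.5452 0.0151] 0.0226
yellow rim [345. 109.] 637 [0.5639 0.1623] 0.0258
yellow floor [345. 109.] 1163 [0.5649 0.1621] 0.0211
```

step_arm(motion="0 0 0 3 2 0 255;0 0 0 0 0 25 255;0 0 0 0 0 35 255;0 0 0 0 0 30 255;0 0 0 0 0 15 255;0 0 0 0 0 8 255;0 0 0 0 0 2 255;0 0 0 0 0 0 255")

```text
t: 6.75
tool_pos: [0.4824, 0.0983, 0.0994]
eef_rot: [180.0, -0.0, 90.0]
force: [-1.3, -0.2, -0.4]
width: 0.0252
gripper_force: 15.0
```

step_arm(motion="0 0 0 0 0 1 255;0 0 0 0 0 0 170;0 0 0 0 0 0 130;0 0 0 0 0 0 75;0 0 0 0 0 0 75;0 0 0 0 0 -15 75;0 0 0 0 0 -40 75;0 0 0 0 0 -45 75;0 0 0 0 0 -20 75")

```text
t: 7.65
tool_pos: [0.4827, 0.0977, 0.2218]
eef_rot: [179.7, 0.0, 90.0]
force: [-0.4, 0.4, -0.6]
width: 0.062
gripper_force: 0.0
```

```bash
python3 pots.py w3.png
```

```text
[0.4827 0.0977 0.2218] [1.797e+02 1.000e-02 8.999e+01] 0.0620312666171756 [-0.4  0.4 -0.6]
red rim [252. 179.] 479 [0.4807 0.0971] 0.0254
red floor [252. 179.] 217 [0.4807 0.0963] 0.021
blue rim [388. 193.] 647 [0.6294 0.0778] 0.0264
blue floor [388. 193.] 519 [0.6287 0.079 ] 0.0226
green rim [300. 245.] 234 [0.5429 0.0132] 0.0253
green floor [300. 245.] 257 [0.5453 0.014 ] 0.0225
yellow rim [337. 114.] 642 [0.5643 0.1614] 0.0259
yellow floor [337. 114.] 1059 [0.5653 0.1612] 0.0207
```

View pics/w3.png

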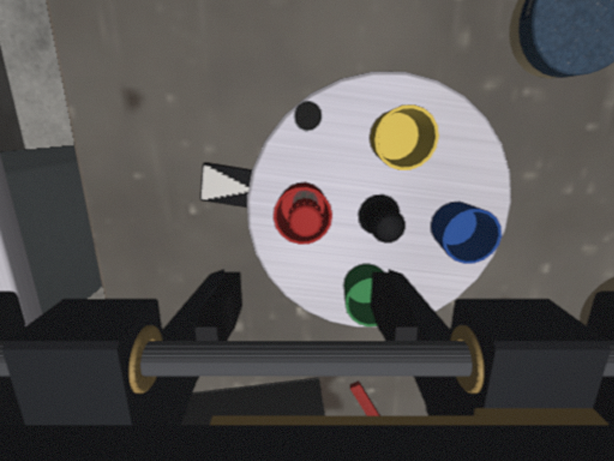

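Wrist view: the red tube stands upright in the red pot at (305,212). Next is the blue tube.

step_arm(motion="0 0 0 35 -6 0 75;0 0 0 42 -7 0 75;0 0 0 42 -7 0 75;0 0 0 42 -7 0 75;0 0 0 42 -7 0 75;0 0 0 20 -4 20 75;0 0 0 2 0 40 75;0 0 0 0 0 45 75;0 0 0 0 0 35 75;0 0 0 0 0 14 75")

```text
t: 8.7
tool_pos: [0.4422, 0.322, 0.0603]
eef_rot: [-179.7, 0.1, 90.0]
force: [0.7, 0.2, 0.9]
width: 0.0622
gripper_force: 0.0
```

step_arm(motion="0 0 0 0 0 4 75;0 0 0 0 0 0 75")

```text
t: 8.9
tool_pos: [0.4439, 0.3227, 0.0598]
eef_rot: [-180.0, 0.0, 90.0]
force: [0.1, -0.6, 0.4]
width: 0.0624
gripper_force: 0.0
```

step_arm(motion="0 0 0 0 1 -4 75;0 0 0 0 0 0 180;0 0 0 0 0 0 255;0 0 0 0 0 0 255;0 0 0 0 0 0 255;0 0 0 0 0 0 255;0 0 0 0 0 0 255", grip_force=15)

```text
t: 9.6
tool_pos: [0.4449, 0.3228, 0.0642]
eef_rot: [180.0, -0.0, 90.0]
force: [-0.1, -0.2, 0.6]
width: 0.0255
gripper_force: 15.0
```

step_arm(motion="0 0 0 0 0 -20 255;0 0 0 0 0 -42 255;0 0 0 0 0 -48 255;0 0 0 -14 11 -38 255;0 0 0 -36 27 -3 255;0 0 0 -38 28 0 255;0 0 0 -38 28 0 255;0 0 0 -38 28 0 255;0 0 0 -38 28 0 255;0 0 0 -30 24 0 255")

```text
t: 10.6
tool_pos: [0.6199, 0.0883, 0.2149]
eef_rot: [-180.0, 0.0, 89.9]
force: [0.0, -0.4, 0.2]
width: 0.0257
gripper_force: 15.0
```

step_arm(motion="0 0 0 -12 10 0 255;0 0 0 0 0 0 255")

```text
t: 10.8
tool_pos: [0.6295, 0.0774, 0.2144]
eef_rot: [-180.0, -0.0, 89.9]
force: [0.1, 0.7, -0.7]
width: 0.0255
gripper_force: 15.0
```

```bash
python3 pots.py w4.png
```

```text
[0.6295 0.0774 0.2144] [-179.95   -0.     89.85] 0.025476602446086283 [ 0.1  0.7 -0.7]
red rim [106. 161.] 468 [0.4795 0.0984] 0.0255
red floor [106. 161.] 221 [0.4803 0.0982] 0.0227
blue rim [255. 176.] 355 [0.6278 0.0802] 0.0255
blue floor [255. 176.] 967 [0.6272 0.0787] 0.0209
green rim [180. 230.] 279 [0.5442 0.0159] 0.0251
green floor [180. 230.] 561 [0.544  0.0154] 0.0231
yellow rim [184.  92.] 618 [0.5629 0.1628] 0.0254
yellow floor [184.  92.] 1292 [0.562 0.163] 0.0211
```

Blue pot at (0.628, 0.079): shift −1.5 mm in x and +1.5 mm in y, then go down to z 0.098.

step_arm(motion="0 0 0 1.5 -1.5 0 255;0 0 0 0 0 25 255;0 0 0 0 0 35 255;0 0 0 0 0 30 255;0 0 0 0 0 15 255;0 0 0 0 0 8 255;0 0 0 0 0 3 255;0 0 0 0 0 0 255")

```text
t: 11.65
tool_pos: [0.6272, 0.081, 0.0997]
eef_rot: [180.0, -0.0, 90.0]
force: [0.6, 0.3, -0.0]
width: 0.0254
gripper_force: 15.0
```

step_arm(motion="0 0 0 0 0 1 255;0 0 0 0 0 0 170;0 0 0 0 0 0 130;0 0 0 0 0 0 75;0 0 0 0 0 0 75;0 0 0 0 0 -15 75;0 0 0 0 0 -40 75;0 0 0 0 0 -45 75;0 0 0 0 0 -20 75")

```text
t: 12.55
tool_pos: [0.6282, 0.0802, 0.2225]
eef_rot: [179.7, 0.0, 90.0]
force: [0.0, 0.7, -0.3]
width: 0.0621
gripper_force: 0.0
```

step_arm(motion="0 0 0 10 -15 0 75;0 0 0 15 -25 0 75;0 0 0 20 -30 0 75;0 0 0 20 -30 0 75;0 0 0 17 -25 0 75;0 0 0 14 -17 0 75;0 0 0 0 0 0 75")

```text
t: 13.25
tool_pos: [0.4837, 0.1775, 0.2186]
eef_rot: [-180.0, -0.0, 90.1]
force: [-0.2, 0.3, -0.0]
width: 0.0622
gripper_force: 0.0
```

```bash
python3 pots.py w5.png
python3 - <<'E'
from h import *
d=np.load('w.npz'); W=d['W']
m=(np.abs(W[...,2]-.124)<.006)&(np.hypot(W[...,0]-.555,W[...,1]-.086)<.14)
v,u=np.nonzero(m);p=W[m];print("post",len(p),p.mean(0).round(4),((p.min(0)+p.max(0))/2).round(4),np.ptp(p,axis=0).round(3),u.mean(),v.mean())
m=(np.abs(W[...,2]-.030)<.004)&(np.hypot(W[...,0]-.555,W[...,1]-.086)<.15)
p=W[m][:,:2]; ok=~np.isnan(p[:,0]); print("disc",cv2.minEnclosingCircle(p[ok].astype(np.float32)))
hsv=cv2.cvtColor(d['im'],cv2.COLOR_RGB2HSV).astype(int)
rr=np.hypot(W[...,0]-.555,W[...,1]-.086)
m=(hsv[...,2]>150)&(hsv[...,1]<50)&(np.abs(W[...,2]-.008)<.006)&(rr>.131)&(rr<.19)
p=W[m]; print("arrow",m.sum(),p.mean(0).round(4),np.ptp(p,axis=0).round(3))
E
```

```text
[0.4837 0.1775 0.2186] [-1.7999e+02 -2.0000e-02  9.0110e+01] 0.062215242023547605 [-0.2  0.3 -0. ]
red rim [252. 246.] 330 [0.4807 0.0967] 0.0257
red floor [252. 246.] 146 [0.4802 0.0978] 0.0226
blue rim [371. 247.] 176 [0.6229 0.0918] 0.0196
blue floor [371. 247.] 95 [0.6282 0.0783] 0.0226
green rim [306. 321.] 197 [0.5459 0.0094] 0.0241
yellow rim [330. 192.] 512 [0.5644 0.1608] 0.0258
yellow floor [330. 192.] 766 [0.5645 0.1618] 0.0227
post 356 [0.4848 0.1785 0.1235] [0.4846 0.1776 0.1221] [0.017 0.017 0.008] 255.19662921348313 195.43539325842696
disc ((0.555107593536377, 0.08719629049301147), 0.1296563744544983)
arrow 520 [0.3966 0.1124 0.0084] [0.048 0.033 0.005]
```

View pics/w5.png

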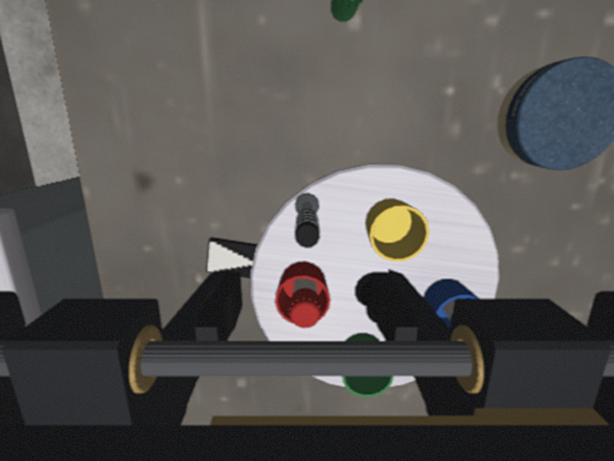

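The post is at crop pixel (307,205), which gives (0.4847, 0.178). It is 115 mm from the axis, as specified. The red tube stands at (303,295). The blue pot at (450,300) is partly hidden by a finger, so I'll check it again later. Gripping the post now.

step_arm(motion="0 0 0 0.5 1 25 75;0 0 0 0 0 40 75;0 0 0 0 0 30 75;0 0 0 0 0 15 75;0 0 0 0 0 5 75;0 0 0 0 0 0 150;0 0 0 0 0 0 255;0 0 0 0 0 0 255;0 0 0 0 0 0 255;0 0 0 0 0 0 255", grip_force=40)

```text
t: 14.3
tool_pos: [0.4866, 0.1768, 0.1036]
eef_rot: [179.9, -0.0, 90.0]
force: [0.8, -0.1, -0.3]
width: 0.0243
gripper_force: 0.0
```

step_arm(motion="0 0 0 0 0 0 255;0 0 0 0 0 0 255;0 0 0 0 0 0 255")

```text
t: 14.6
tool_pos: [0.4863, 0.1769, 0.1033]
eef_rot: [-180.0, -0.0, 90.0]
force: [-2.5, 1.3, 3.5]
width: 0.0168
gripper_force: 40.0
```

Run:
```python
from h import *
import time
s=arm.observe();print(np.round(s['tool_pos'],4),np.round(s['force'],1),s['width'])
b,db=eyes.snapshot("top"); np.savez('t2.npz',b=b,db=db)
c=np.array([.555,.087]);r=.115
a=np.radians(np.linspace(127.7,216,41)); p=c+r*np.c_[np.cos(a),np.sin(a)]
d=np.diff(p,axis=0)*1000
for i in range(4): print("; ".join(f"0 0 0 {y:.1f} {x:.1f} 0 255" for x,y in d[10*i:10*i+10]), p[10*i+10].round(4))
```

```text
[0.4863 0.1769 0.1033] [-2.5  1.3  3.5] 0.016795749681477668
0 0 0 -2.8 -3.5 0 255; 0 0 0 -2.9 -3.3 0 255; 0 0 0 -3.0 -3.2 0 255; 0 0 0 -3.2 -3.1 0 255; 0 0 0 -3.3 -3.0 0 255; 0 0 0 -3.4 -2.9 0 255; 0 0 0 -3.5 -2.7 0 255; 0 0 0 -3.6 -2.6 0 255; 0 0 0 -3.7 -2.4 0 255; 0 0 0 -3.8 -2.3 0 255 [0.4556 0.1449]
0 0 0 -3.9 -2.2 0 255; 0 0 0 -4.0 -2.0 0 255; 0 0 0 -4.0 -1.9 0 255; 0 0 0 -4.1 -1.7 0 255; 0 0 0 -4.2 -1.5 0 255; 0 0 0 -4.2 -1.4 0 255; 0 0 0 -4.3 -1.2 0 255; 0 0 0 -4.3 -1.0 0 255; 0 0 0 -4.3 -0.9 0 255; 0 0 0 -4.4 -0.7 0 255 [0.4412 0.1033]
0 0 0 -4.4 -0.5 0 255; 0 0 0 -4.4 -0.4 0 255; 0 0 0 -4.4 -0.2 0 255; 0 0 0 -4.4 -0.0 0 255; 0 0 0 -4.4 0.1 0 255; 0 0 0 -4.4 0.3 0 255; 0 0 0 -4.4 0.5 0 255; 0 0 0 -4.4 0.6 0 255; 0 0 0 -4.4 0.8 0 255; 0 0 0 -4.3 1.0 0 255 [0.4434 0.0593]
0 0 0 -4.3 1.1 0 255; 0 0 0 -4.2 1.3 0 255; 0 0 0 -4.2 1.5 0 255; 0 0 0 -4.1 1.6 0 255; 0 0 0 -4.1 1.8 0 255; 0 0 0 -4.0 1.9 0 255; 0 0 0 -3.9 2.1 0 255; 0 0 0 -3.8 2.2 0 255; 0 0 0 -3.7 2.4 0 255; 0 0 0 -3.6 2.5 0 255 [0.462  0.0194]
```

step_arm(motion="0 0 0 -2.8 -3.5 0 255; 0 0 0 -2.9 -3.3 0 255; 0 0 0 -3.0 -3.2 0 255; 0 0 0 -3.2 -3.1 0 255; 0 0 0 -3.3 -3.0 0 255; 0 0 0 -3.4 -2.9 0 255; 0 0 0 -3.5 -2.7 0 255; 0 0 0 -3.6 -2.6 0 255; 0 0 0 -3.7 -2.4 0 255; 0 0 0 -3.8 -2.3 0 255")

```text
t: 15.65
tool_pos: [0.4563, 0.1437, 0.1033]
eef_rot: [-179.9, -0.0, 90.0]
force: [-5.1, 5.4, 7.9]
width: 0.0167
gripper_force: 40.0
```

step_arm(motion="0 0 0 -3.9 -2.2 0 255; 0 0 0 -4.0 -2.0 0 255; 0 0 0 -4.0 -1.9 0 255; 0 0 0 -4.1 -1.7 0 255; 0 0 0 -4.2 -1.5 0 255; 0 0 0 -4.2 -1.4 0 255; 0 0 0 -4.3 -1.2 0 255; 0 0 0 -4.3 -1.0 0 255; 0 0 0 -4.3 -0.9 0 255; 0 0 0 -4.4 -0.7 0 255")

```text
t: 16.65
tool_pos: [0.4413, 0.1017, 0.1032]
eef_rot: [-179.8, -0.0, 90.0]
force: [-6.4, 3.0, 10.8]
width: 0.0167
gripper_force: 40.0
```

step_arm(motion="0 0 0 -4.4 -0.5 0 255; 0 0 0 -4.4 -0.4 0 255; 0 0 0 -4.4 -0.2 0 255; 0 0 0 -4.4 0 0 255; 0 0 0 -4.4 0.1 0 255; 0 0 0 -4.4 0.3 0 255; 0 0 0 -4.4 0.5 0 255; 0 0 0 -4.4 0.6 0 255; 0 0 0 -4.4 0.8 0 255; 0 0 0 -4.3 1.0 0 255")

```text
t: 17.65
tool_pos: [0.4432, 0.0575, 0.1032]
eef_rot: [-179.8, 0.0, 90.0]
force: [-9.6, -0.1, 11.3]
width: 0.017
gripper_force: 40.0
```

step_arm(motion="0 0 0 -4.3 1.1 0 255; 0 0 0 -4.2 1.3 0 255; 0 0 0 -4.2 1.5 0 255; 0 0 0 -4.1 1.6 0 255; 0 0 0 -4.1 1.8 0 255; 0 0 0 -4.0 1.9 0 255; 0 0 0 -3.9 2.1 0 255; 0 0 0 -3.5 2.1 0 255; 0 0 0 0 0 0 255; 0 0 0 0 0 0 255")

```text
t: 18.65
tool_pos: [0.457, 0.0245, 0.1033]
eef_rot: [-179.8, 0.1, 90.0]
force: [-8.8, -7.3, 10.4]
width: 0.017
gripper_force: 40.0
```

```bash
cat > fin.py <<'E'
from h import *
import sys
s=arm.observe();print(np.round(s['tool_pos'],4),np.round(s['force'],1),s['width'])
im={}
for cam in ("top","wrist"):
    b,db=eyes.snapshot(cam); W=cloud(cam,db); im[cam]=b
    hsv=cv2.cvtColor(b,cv2.COLOR_RGB2HSV).astype(int);H,S,V=hsv[...,0],hsv[...,1],hsv[...,2]
    rr=np.hypot(W[...,0]-.555,W[...,1]-.0865)
    print(cam,"disc",cv2.minEnclosingCircle(W[(np.abs(W[...,2]-.03)<.004)&(rr<.14)][:,:2].astype(np.float32)))
    for n,h in dict(red=(H<8)|(H>172),blue=(H>100)&(H<120),green=(H>55)&(H<85),yellow=(H>20)&(H<35)).items():
        m=h&(S>100)&(V>40)&(rr<.125)&(np.abs(W[...,2]-.0685)<.006); p=W[m][:,:2]
        if len(p)>8:
            c,r=cv2.minEnclosingCircle(p.astype(np.float32)); print(n,len(p),np.round(c,4),round(r,4))
        m=h&(S>100)&(rr<.125)&(W[...,2]>.09); p=W[m]
        if len(p)>8: print(n,"cap",len(p),np.round((p.min(0)+p.max(0))/2,4),np.ptp(p,axis=0).round(3))
    m=(V>150)&(S<50)&(np.abs(W[...,2]-.008)<.006)&(rr>.131)&(rr<.19)
    if m.any(): print("arrow",m.sum(),W[m].mean(0).round(4))
cv2.imwrite('pics/'+sys.argv[1],np.vstack([cv2.resize(im['top'][130:265,115:305],(570,405),interpolation=cv2.INTER_CUBIC)[60:300],cv2.resize(im['wrist'],(570,427))[:340]])[:,:,::-1])
E
python3 fin.py f1.png
```

```text
[0.457  0.0245 0.1033] [-8.8 -7.3 10.4] 0.0170342072546641
top disc ((0.556373655796051, 0.08411838114261627), 0.12924781441688538)
red cap 15 [0.5122 0.0134 0.2256] [0.033 0.032 0.25 ]
blue 23 [0.5722 0.1578] 0.0247
blue cap 43 [0.5667 0.1551 0.1039] [0.026 0.022 0.017]
green 16 [0.6269 0.0686] 0.0244
yellow 13 [0.4825 0.1139] 0.0206
arrow 6 [0.5753 0.175  0.0044]
wrist disc ((0.5503936409950256, 0.08289800584316254), 0.12863759696483612)
red 981 [0.5364 0.0148] 0.026
red cap 1135 [0.5128 0.0345 0.1299] [0.06  0.049 0.08 ]
blue 923 [0.5679 0.1479] 0.0211
green 586 [0.6092 0.0662] 0.0178
yellow 1992 [0.4814 0.1048] 0.0257
yellow cap 222 [0.467  0.0432 0.1674] [0.057 0.024 0.026]
arrow 1827 [0.395  0.1134 0.0085]
```

View pics/f1.png

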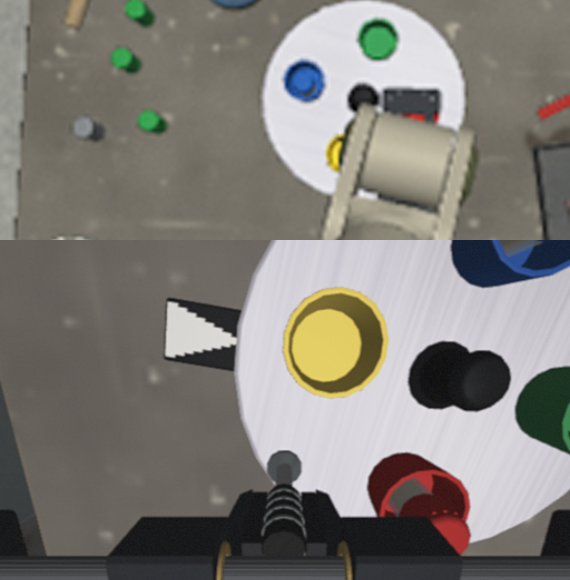

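The view shows the yellow pot at (335,343) and the arrow at (200,330). The pot is still about 4° short. The blue tube stands in its pot at (305,80) in the top part, and the red tube is in its pot at (420,500).

step_arm(motion="0 0 0 -2 1.2 0 255;0 0 0 -2 1.2 0 255;0 0 0 -2 1.3 0 255;0 0 0 0 0 0 255;0 0 0 0 0 0 255;0 0 0 0 0 0 255")

```text
t: 19.35
tool_pos: [0.4609, 0.0186, 0.1033]
eef_rot: [-179.9, 0.1, 90.0]
force: [-8.0, -6.1, 8.6]
width: 0.0168
gripper_force: 40.0
```

```bash
cat > fin2.py <<'E'
from h import *
s=arm.observe();print(np.round(s['tool_pos'],4),np.round(s['force'],1),s['width'])
b,db=eyes.snapshot("wrist"); W=cloud("wrist",db); save('f2.png',b,1.4)
hsv=cv2.cvtColor(b,cv2.COLOR_RGB2HSV).astype(int);H,S,V=hsv[...,0],hsv[...,1],hsv[...,2]
ax0=np.array([.555,.0865]); rr=np.hypot(W[...,0]-ax0[0],W[...,1]-ax0[1])
ang=lambda v:np.degrees(np.arctan2(v[1],v[0]))%360
hub=W[(rr<.03)&(np.abs(W[...,2]-.077)<.005)&(V<90)]
hc,hr=cv2.minEnclosingCircle(hub[:,:2].astype(np.float32)); print("hub",len(hub),np.round(hc,4),hr,hub[:,:2].mean(0).round(4))
# disc edge circle fit at z=.03
p=W[(np.abs(W[...,2]-.03)<.004)&(rr<.14)][:,:2]; h=cv2.convexHull(p.astype(np.float32))[:,0].astype(float)
h=h[np.abs(np.hypot(*(h-ax0).T)-.13)<.005]
from scipy.optimize import least_squares
f=least_squares(lambda x:np.hypot(h[:,0]-x[0],h[:,1]-x[1])-.13,ax0,loss='soft_l1',f_scale=.001).x; print("disc c",len(h),f.round(4))
Y=(H>20)&(H<35)&(S>100)&(rr<.125)
rim=W[Y&(np.abs(W[...,2]-.0685)<.005)&(W[...,2]<.08)][:,:2]; yc,_=cv2.minEnclosingCircle(rim.astype(np.float32))
fl=W[Y&(W[...,2]<.038)][:,:2]; fc,frr=cv2.minEnclosingCircle(fl.astype(np.float32)); print("yellow",np.round(yc,4),np.round(fc,4),frr)
a=W[(V>150)&(S<50)&(np.abs(W[...,2]-.008)<.006)&(rr>.131)&(rr<.19)][:,:2]
tri=cv2.minEnclosingTriangle(a.astype(np.float32))[1][:,0]; print("arrow",a.mean(0).round(4),tri.round(4).tolist())
for n,c in dict(nom=ax0,hub=hc,disc=f).items(): print(n,"yellow",ang(np.array(yc)-c).round(2),"floor",ang(np.array(fc)-c).round(2),"front",ang(a.mean(0)-c).round(2))
E
python3 fin2.py
```

```text
[0.4609 0.0186 0.1033] [-8.  -6.1  8.6] 0.016826537842037748
hub 1941 [0.5525 0.0874] 0.014046808704733849 [0.5521 0.0876]
disc c 29 [0.5546 0.0893]
yellow [0.4803 0.1002] [0.4801 0.1   ] 0.021216679364442825
arrow [0.3948 0.1134] [[0.3749000132083893, 0.09700000286102295], [0.3806999921798706, 0.1347000002861023], [0.43149998784065247, 0.10740000009536743]]
nom yellow 169.64 floor 169.78 front 170.48
hub yellow 169.96 floor 170.1 front 170.64
disc yellow 171.69 floor 171.82 front 171.43
```

Run:
```python
from h import *
a,_=eyes.snapshot("scene"); save('s2.png',a[180:345,60:300],3.2)
s=arm.observe();print(np.round(s['tool_pos'],4),np.round(s['force'],1),s['gripper_force'],np.abs(s['qvel']).max())
```

```text
[0.4609 0.0186 0.1033] [-7.7 -6.2  9.3] 39.97449425049126 0.09887913572790141
```

View pics/s2.png

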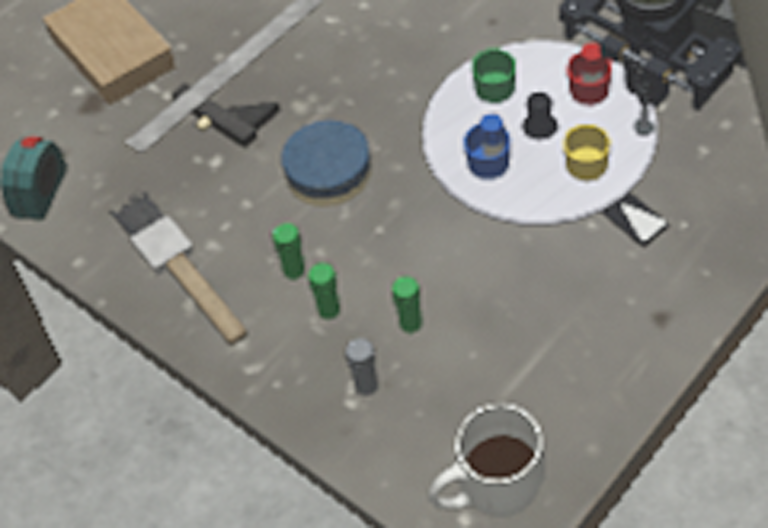

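View pics/f2.png

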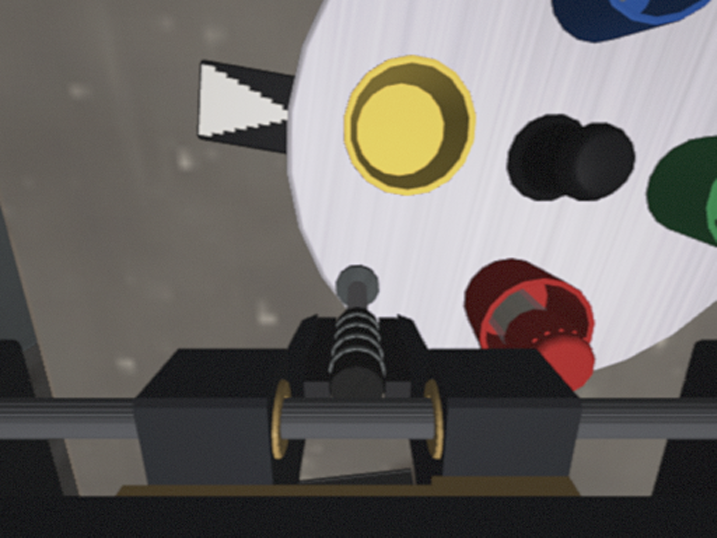

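The scene crop shows both tubes upright in their own pots, red at (590,65) and blue at (490,140). The mug, tin and look-alikes haven't moved. In the wrist view the yellow pot (410,125) lies in line with the arrow (235,100) and the post is held at (357,350). I'm handing in.

```bash
python3 -c "
from workcell import arm
print(arm.hand_in())"
```

```text
the job is handed in; nothing more can be done
None
```

The job is handed in at about 20 s of the 67 s allowed: red and blue tubes standing in their own pots, yellow pot within about 1° of the front arrow by my measurement, and the post still gripped at 40 N.

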